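# Seat the specimen plate on the rotary dissecting stage and clip it down

### The arm

A 6-joint arm with a two-finger parallel gripper is mounted at the origin on the work surface. World frame = base frame: x ahead of the robot, y to its left, z up, the work surface at z = 0. Lengths are in m, angles in rad, forces in N, time in s.
With the tool pointing down it reaches from about 0.275 to 0.85 m from the base axis. Payload 19 kg.
Tool frame: the origin (TCP) lies midway between the tips of the shut fingers; the grasp point (between the pads) lies 19 mm behind it; z points along the fingers, y is the line along which they close (so a half turn about z gives the same grasp; the last joint's range is limited). The gripper opens to 85 mm and grips with 20 to 120 N. Pads are 22 mm wide; open, the fingers measure 114 mm over their backs; the gripper's body (76 mm by 85 mm) begins 54 mm behind the grasp point. The pads swing forward as they close: fully open they stand 13 mm farther back than shut.
Start: joints at [-1.465, 0.15, 1.437, -0, 1.554, -0.134], TCP at [0.137, -0.559, 0.231] pointing down, gripper open.
Joint ranges: [-2.8, 2.8], [-0.68, 2.1], [0.12, 2.68], [-1.39, 4.53], [0.16, 2.79], [-2.81, 2.81]. Speed limits (rad/s): [1.89, 1.89, 2.22, 3.01, 3.01, 3.01].

### API

Orientations are given as [roll, pitch, yaw] about the fixed x, y, z axes, in that order (R = Rz(yaw) Ry(pitch) Rx(roll)).
In Python, from workcell import telemetry, vision, order, models gives the robot as it stands. The module is installed in compiled form; this text tells all that it offers.
- The arm moves only by the tool carry_out, never from a script. Its argument "plan" is a list of rows, each a list of 4 numbers: the shift along the world's x, y, z in mm, then the turn about the world's z in degrees. In form: [[tx, ty, tz, turn], ...]. A call has 1 to 20 rows; each row shifts and turns the commanded pose from where the row before left it; what a row does not reach is not made up. A row lasts 1/10 s, in which the tool goes at most 50 mm and 8.59 degrees, less where a joint would pass 70% of its speed; a pose out of reach is approached as far as the arm can. A call with a gripper value outside its range is refused whole. "hand" is the opening, from -1 (shut) to 1 (fully open), set as the call begins (left out, the last holds). The fingers move at their own pace and stop on an object; "grip_force" is the grip in N (left out, the last holds). Time passes only in rows, so rows that do not move let the fingers close. It gives the time, the measured TCP pose, the force, the opening and the grip force at its end, in the units of the state.
- telemetry.state(): the state, without advancing time (a new reading comes with each control period).
- vision.capture(name): name is "scene" or "side" or "wrist"; returns a dict with "color" (480x640x3 uint8, red, green, blue), "vfov" (degrees; the focal length in pixels is half the picture's height over the tangent of half this angle, whatever the lens; pixels are square), "cx", "cy" (the principal point, pixels), "pose" (4x4, takes a point from camera to world coordinates). Camera axes: x right, y down, z forward; pixel columns grow to the right and rows downward; lengths in m; the calibration is good to about 2 mm. A picture is of the moment at which its call begins. There is no depth.
- order.job_done(): hands the job in; it is judged then, once.
Trained networks look in the newest picture that a camera, given by its name, has taken for a name from the list of things; names that differ only in an ending like _2 or _b are one class to them, and where a whole thing is asked for, a point or a joint stands for the part that bears it (a point fixed in the world has none). Each returns a list of dicts, best first, with "p" (0 to 1); they miss things now and then, are a little off and sometimes report something else, mostly with a low value. They report only what shows in the picture. A call takes as long as a camera call. They do not tell look-alikes from the thing itself.
- models.recognise(camera, name): "box" ([left, top, width, height] in pixels, round what is visible of it).
- models.trace(camera, name): "region" (480x640 bool, what is visible of it) and "box" ([left, top, width, height] in pixels, round what is visible of it).
- models.spot_point(camera, name): "pixel" ([column, row] in pixels: a listed point, or the origin of a listed thing).
The state is a dict: "t": time; "qpos": joint angles; "dq": joint speeds; "tau": joint torques, N m; "position": TCP position; "ee_rot": TCP orientation; "wrist_force": force on the tool from outside, world axes, zero at the start; "moment": the same for the moment, N m; "opening": opening from 0.0 (shut) to 1.0 (fully open); "grasp_force": force on a finger pad.
Only numpy, scipy, OpenCV 4.12 (cv2) and the standard library are available. Lean on these libraries where they do the work, as an engineer would, in place of code of your own. Each camera call takes 0.05 s, during which the arm holds its last target. There are 200 camera calls.

### The job

Fit the loose specimen plate onto the rotary dissecting stage: lower it over the central spindle with the stage's index pin going up through the plate's small hole, until it lies flush on the round table, without forcing or dropping it. Then swing the stage's clip over the plate as far as it goes. Leave the other things on the bench where they are.

Things in the scene. Friction and masses are not known exactly. Their poses are not given: they have to be found in the camera images.
- stage: Rotary dissecting stage, fixed to the bench. Grey foot 170 (x) x 150 (y) x 16 mm; origin at the centre of its underside, on the spindle's axis, z up. It carries a round aluminium table with an upright steel spindle and index pin, and a swing clip on its -x side. Pushing or dropping the plate onto it with more than 45 N counts as forcing: at 10 mm/s with a 5 N force stop it lands at under 25 N.
- spindle_top (a point): Top of the steel spindle, 14 mm across, on the stage's axis, 92 mm above the stage's origin; its top 10 mm taper to 6 mm across.
- table_top (a point): Centre of the flat top of the round table (112 mm across), 34 mm above the stage's origin. The index pin, 7 mm across, stands on it 36 mm from the axis, 15 mm tall, its top 1.5 mm tapering to 4 mm across. The table is locked stiffly at an angle no pose tells: the pin is 0.10 to 0.80 rad counter-clockwise (from above) of the stage's +x. Find it by eye, or by feel, plate resting lightly on the pin.
- plate: Loose aluminium specimen plate, 0.16 to 0.32 kg, starting flat on the bench: rectangle 90 (x) x 84 (y) x 8 mm with an upright grip block 34 (x) x 30 (y) mm in the middle, top 40 mm above the underside. Origin at the underside's centre, z up. A 16 mm bore for the spindle runs through plate and block at the origin. A thin dark rubber strip lies on the -x side.
- plate_grip (a point): Point on the bore's axis 31 mm above the plate's underside, at which to grip the block across the plate's y (30 mm wide) from above.
- plate_hole (a point): Centre, at the underside, of the plate's 9 mm through hole for the pin, 36 mm from the bore's axis towards the plate's +x.
- clip (a joint): Angle of the swing clip about its upright pivot, counter-clockwise from above. 0: parked, arm along the stage's -y beside the plate; 1.40 rad: at its stop, arm over the plate. Starts at 0 to 0.25 and stays where left (about 1 N at the knob moves it).
- clip_pivot (a point): On the clip's pivot axis, 74 mm from the spindle towards the stage's -x, at the height of the arm's underside, 44.5 mm above the stage's origin. The arm is 53 mm long, 14 mm wide, 4 mm thick; it passes 2.5 mm above a plate that is fully home and strikes one that is not.
- clip_knob (a point): Centre of the top of the clip's black upright round knob, 12 mm across, 34 mm tall, top 78.5 mm above the stage's origin, on the tail that points away from the arm, 45 mm from the pivot: with the clip at angle a it is at x = -74 - 45 sin a, y = 45 cos a (mm) in the stage's frame. The fingers can pinch it from above.
- jar: Bystander: pale specimen jar with a white cap, 72 mm across, 100 mm tall; origin under its centre.
- slidebox: Bystander: pale plastic slide box 75 x 100 x 35 mm; origin under its centre.
- case: Bystander: small black instrument case 100 x 70 x 50 mm; origin under its centre.
Mind the look-alikes: they are no part of the job. Leave any yellow look-alike of the plate alone.

How it is judged:
By the outcome, as a careful person would: the job done as asked, in the order asked, and still so for the second after the job is handed in, with the robot touching nothing.
It also fails if it takes over 72 s, if anything falls off the work surface, if the arm or the gripper's body presses on something with over 40 N, if the wrist force passes 120 N, or if a joint passes its speed limit or range.

## Working session

There is one attempt and no reset: what is moved stays moved. The work goes in short steps, Python scripts to look and compute and a tool call to move; the robot and the scene stay as the last step left them, time stands still between calls to the robot, and variables do not carry over. Pictures are saved under pics/ and viewed, at most 12 in all, crops included, and the job is handed in when it is done.

Besides the shell and the picture viewer there is one more tool, called as name(argument=value, ...) on one line, values as JSON. carry_out: Moves the arm, as the interface text tells. Its arguments: {"type":"object","properties":{"plan":{"type":"array","items":{"type":"array","items":{"type":"number"}}},"hand":{"type":"number"},"grip_force":{"type":"number"}},"required":["plan"]}

```bash
mkdir -p pics
cat > h.py <<'E'
import numpy as np, cv2
from workcell import telemetry, vision, order, models
def cap(c,f=None):
    d=vision.capture(c)
    if f: cv2.imwrite('pics/'+f,d['color'][:,:,::-1])
    return d
def ray(d,px):
    f=240/np.tan(np.radians(d['vfov'])/2); P=np.array(d['pose'])
    v=P[:3,:3]@np.array([(px[0]-d['cx'])/f,(px[1]-d['cy'])/f,1.]); return P[:3,3],v
def atz(d,px,z):
    o,v=ray(d,px); return o+v*(z-o[2])/v[2]
def proj(d,p):
    f=240/np.tan(np.radians(d['vfov'])/2); P=np.array(d['pose'])
    q=P[:3,:3].T@(np.array(p)-P[:3,3]); return np.array([d['cx']+f*q[0]/q[2],d['cy']+f*q[1]/q[2]])
def tri(a):
    A=np.zeros((3,3));b=np.zeros(3)
    for d,px in a:
        o,v=ray(d,px);v/=np.linalg.norm(v);M=np.eye(3)-np.outer(v,v);A+=M;b+=M@o
    return np.linalg.solve(A,b)
E
python3 - <<'E'
from h import *
np.set_printoptions(precision=3,suppress=True)
Z=dict(stage=0,spindle_top=.092,table_top=.034,plate=0,plate_grip=.031,plate_hole=0,clip_pivot=.0445,clip_knob=.0785,jar=0,slidebox=0,case=0)
for c in('scene','side','wrist'):
    d=cap(c,c+'0.png'); print(c,d['vfov'],np.array(d['pose'])[:3,3])
    for n,z in Z.items():
        for r in models.spot_point(c,n)[:3]: print(n,round(r['p'],2),np.array(r['pixel']),atz(d,r['pixel'],z))
E
```

```text
scene 55.55842165239232 [1.341 0.173 0.71 ]
stage 0.8 [366.5 290.8] [0.624 0.136 0.   ]
stage 0.44 [367.1 279.1] [0.587 0.133 0.   ]
spindle_top 0.81 [368.2 260.4] [0.629 0.134 0.092]
spindle_top 0.51 [249.  277.1] [ 0.723 -0.092  0.092]
spindle_top 0.38 [365.8 290.7] [0.717 0.139 0.092]
table_top 0.77 [368.  278.4] [0.621 0.136 0.034]
table_top 0.65 [398.6 240.1] [0.476 0.193 0.034]
plate 0.93 [192.2 254.2] [ 0.58  -0.291  0.   ]
plate 0.85 [272.2 228.4] [ 0.444 -0.129  0.   ]
plate 0.69 [247.2 268.2] [ 0.603 -0.145  0.   ]
plate_grip 0.94 [190.9 246.1] [ 0.586 -0.285  0.031]
plate_grip 0.61 [268.1 219. ] [ 0.447 -0.137  0.031]
plate_grip 0.56 [252.6 256.6] [ 0.595 -0.131  0.031]
plate_hole 0.98 [248.4 275.9] [ 0.628 -0.134  0.   ]
plate_hole 0.63 [266.6 221.8] [ 0.419 -0.151  0.   ]
clip_pivot 0.76 [376.1 252.2] [0.543 0.145 0.044]
clip_knob 0.62 [399.6 243. ] [0.542 0.194 0.079]
jar 0.71 [297.1 341.2] [0.788 0.018 0.   ]
slidebox 0.96 [492.4 293.2] [0.58  0.405 0.   ]
case 0.72 [148.5 242.7] [ 0.559 -0.416  0.   ]
side 48.91019865604234 [ 0.49  -0.951  0.781]
stage 0.78 [323.2 240
[... 262 characters left out ...]
   ]
plate_grip 0.95 [253.7 300.8] [ 0.441 -0.119  0.031]
plate_grip 0.93 [325.7 302.1] [ 0.591 -0.138  0.031]
plate_grip 0.59 [331.6 355.3] [ 0.585 -0.284  0.031]
plate_hole 0.74 [341.8 311.6] [ 0.626 -0.137  0.   ]
plate_hole 0.71 [241.9 322.6] [ 0.415 -0.15   0.   ]
plate_hole 0.67 [311.3 374.5] [ 0.546 -0.299  0.   ]
clip_pivot 0.78 [293.7 224.9] [0.541 0.135 0.044]
clip_knob 0.62 [293.  202.1] [0.543 0.188 0.079]
jar 0.95 [398.  264.9] [0.781 0.009 0.   ]
jar 0.62 [328.5 312.4] [ 0.597 -0.137  0.   ]
slidebox 0.66 [299.5 183.5] [0.575 0.418 0.   ]
slidebox 0.57 [325.4 227.6] [0.626 0.181 0.   ]
case 0.63 [321.9 426.8] [ 0.554 -0.413  0.   ]
wrist 59.81063272932933 [ 0.202 -0.542  0.374]
```

```bash
python3 -c "
import cv2,numpy as np
a=cv2.imread('pics/scene0.png');b=cv2.imread('pics/side0.png')
cv2.imwrite('pics/a0.png',np.vstack([cv2.resize(x,(400,300)) for x in(a,b)]))"
```

```text
(no output)
```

View pics/scene0.png

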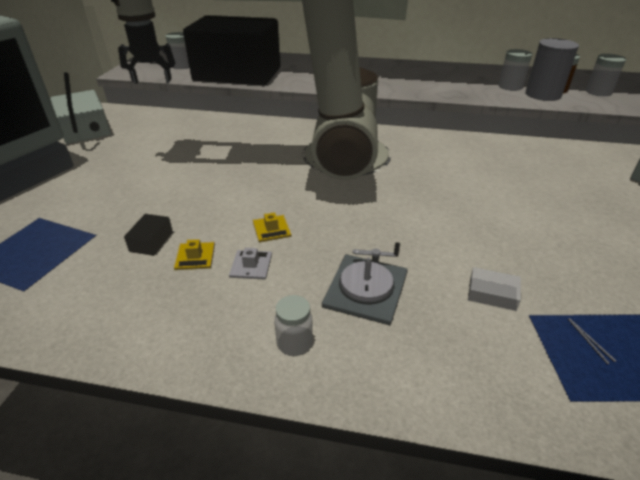

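View pics/side0.png

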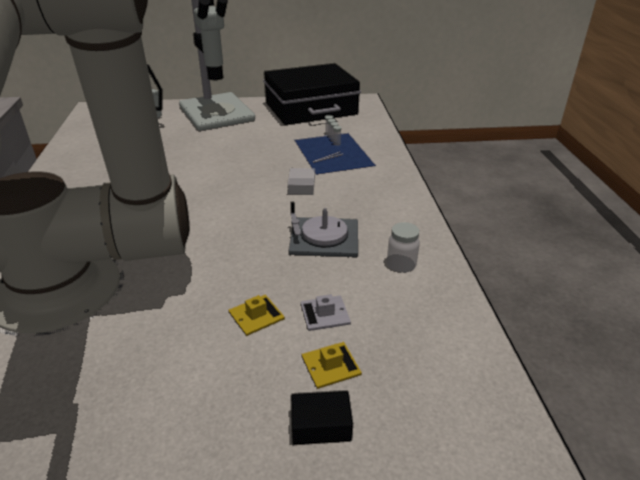

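Plate candidates in the scene image are yellow (194,255), yellow (272,228) and grey aluminium (250,262). I choose the grey one, which is at (326,312) in the side view. I'll check it in a close crop.

Run:
```python
from h import *
np.set_printoptions(precision=3,suppress=True)
s=telemetry.state(); print(s['position'],s['ee_rot'],s['t'])
a=cv2.imread('pics/side0.png')[180:400,200:420];b=cv2.imread('pics/scene0.png')[200:340,200:420]
cv2.imwrite('pics/crop0.png',np.hstack([cv2.resize(a,(400,400),interpolation=2),cv2.resize(b,(400,400*140//220),interpolation=2) if 0 else cv2.copyMakeBorder(cv2.resize(b,(400,254),interpolation=2),0,146,0,0,0)]))
```

```text
[ 0.137 -0.559  0.231] [-3.141 -0.     0.24 ] 1.8
```

View pics/crop0.png

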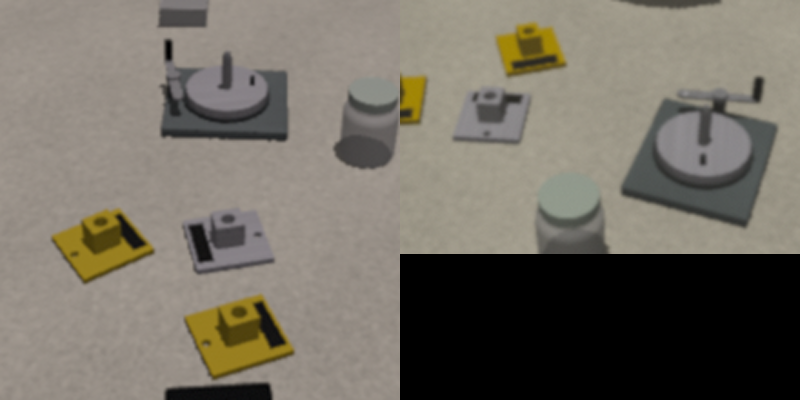

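The crop shows the grey plate with its strip on -x (side about (307,313)) and its hole on +x (about (342,311)). I'll go near it and look with the wrist camera.

carry_out(plan=[[33,35,0,-1],[33,35,0,-1],[33,35,0,-1],[33,35,0,-1],[33,35,0,-1],[33,35,0,-1],[33,35,0,-1],[33,35,0,-1],[33,35,0,-1],[33,35,0,-1],[33,35,0,-1],[30,34,0,-1],[0,0,0,0],[0,0,0,0]], hand=1)

```text
t: 3.2
position: [0.5298, -0.1387, 0.231]
ee_rot: [-3.141, 0.001, 0.033]
wrist_force: [0.2, -1.1, 0.7]
opening: 0.998
grasp_force: 0.0
```

```bash
cat > w.py <<'E'
from h import *
import sys
np.set_printoptions(precision=4,suppress=True)
d=cap('wrist',sys.argv[1]); s=telemetry.state(); print(s['t'],s['position'],s['ee_rot'],s['wrist_force'],s['opening'])
z0=float(sys.argv[2])
for n,z in dict(plate=0,plate_grip=.031,plate_hole=0,spindle_top=.092,table_top=.034,clip_pivot=.0445,clip_knob=.0785,stage=0).items():
    for r in models.spot_point('wrist',n)[:2]:
        print(n,round(r['p'],2),np.array(r['pixel']),atz(d,r['pixel'],z+(z0 if n[:5]=='plate' else 0)))
E
python3 w.py w1.png 0
```

```text
3.25 [ 0.5294 -0.1396  0.2311] [-3.1416  0.0004  0.0311] [-0.7028 -0.155   0.1331] 0.9937636429299169
plate 0.78 [310.4 290.1] [ 0.4428 -0.1303  0.    ]
plate 0.7 [323.7 134.2] [ 0.5884 -0.1383  0.    ]
plate_grip 0.97 [501.3 146.8] [ 0.5838 -0.2808  0.031 ]
plate_grip 0.64 [307.9 301.6] [ 0.4446 -0.1288  0.031 ]
plate_hole 0.78 [323.8 317. ] [ 0.415  -0.1441  0.    ]
plate_hole 0.75 [489.4 183.8] [ 0.55  -0.288  0.   ]
stage 0.84 [ 2.7 89.5] [0.6165 0.1337 0.    ]
```

View pics/w1.png

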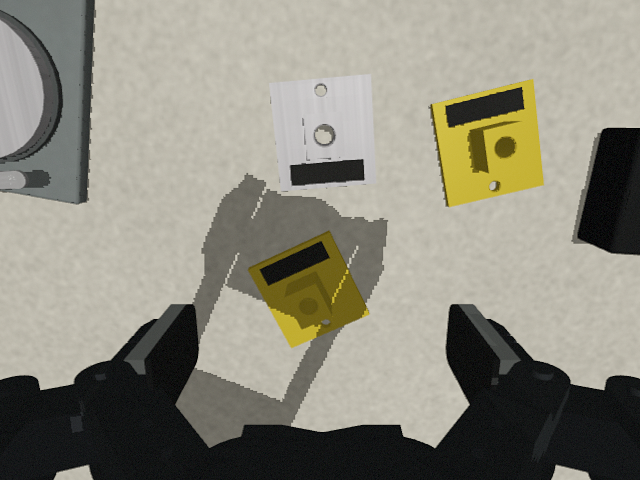

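The picture shows the grey plate with its bore at (324,135), hole at (321,90) and corners (270,83), (371,74), (375,184), (281,192). The yellow look-alikes are at (308,290) and (490,145).

```bash
cat > a.py <<'E'
from h import *
np.set_printoptions(precision=4,suppress=True)
d=cap('wrist')
im=d['color'].astype(int)
m=((im.min(2)>150)&(im.max(2)-im.min(2)<20)).astype(np.uint8); 
c=[atz(d,p,.008) for p in((270,83),(371,74),(375.5,184),(281,192))]
print(np.array(c)[:,:2],np.mean(c,0))
x=(c[0]+c[1]-c[2]-c[3])[:2]; y=(c[0]+c[3]-c[1]-c[2])[:2]
print('yaw x',np.arctan2(x[1],x[0]),'y',np.arctan2(-y[0],y[1]), np.hypot(*x)/2,np.hypot(*y)/2)
b=atz(d,(324,135),.040);h=atz(d,(320.5,90),.008);print('bore',b,'hole',h,np.arctan2(h[1]-b[1],h[0]-b[0]))
e=[atz(d,p,.016) for p in((94,0),(88,203))];print('stage edge',e,np.arctan2(*(e[0]-e[1])[[1,0]]))
E
python3 a.py
```

```text
[[ 0.6279 -0.0943]
 [ 0.6372 -0.1771]
 [ 0.5472 -0.1864]
 [ 0.5378 -0.1036]] [ 0.5875 -0.1403  0.008 ]
yaw x 0.1029605688548757 y 0.11241518331296696 0.09054951003119338 0.0833434909278833
bore [ 0.5884 -0.1398  0.04  ] hole [ 0.6236 -0.136   0.008 ] 0.10629758607774241
stage edge [array([0.6833, 0.0395, 0.016 ]), array([0.5247, 0.0632, 0.016 ])] -0.14816507667295636
```

carry_out(plan=[[20,0,-20,1.5],[20,0,-30,1.5],[19,0,-30,1.3],[0,0,-35,0],[0,0,-35,0],[0,0,-30,0],[0,0,-19,0],[0,0,-10,0],[0,0,-10,0],[0,0,0,0],[0,0,0,0]])

```text
t: 4.8
position: [0.5889, -0.1397, 0.0131]
ee_rot: [3.141, -0.001, 0.105]
wrist_force: [-0.8, 0.2, 0.1]
opening: 1.001
grasp_force: 0.0
```

carry_out(plan=[[0,0,0,0],[0,0,0,0],[0,0,0,0],[0,0,0,0],[0,0,0,0],[0,0,0,0],[0,0,0,0]], hand=-1, grip_force=50)

```text
t: 5.5
position: [0.5888, -0.1396, 0.0127]
ee_rot: [3.141, -0.001, 0.105]
wrist_force: [-1.1, 0.1, 5.4]
opening: 0.339
grasp_force: 50.5
```

carry_out(plan=[[0,0,5,0],[0,0,15,0],[0,0,30,0],[0,0,40,0],[0,0,40,0],[0,0,20,0],[-8,30,0,0],[-10,40,0,0],[-10,45,0,0],[-10,45,0,0],[-10,45,0,0],[-8,40,0,0],[-3,29,0,0],[0,0,0,0],[0,0,0,0],[0,0,0,0]])

```text
t: 7.1
position: [0.5297, 0.1338, 0.1627]
ee_rot: [3.141, -0.0, 0.105]
wrist_force: [0.3, 0.1, -1.5]
opening: 0.344
grasp_force: 50.2
```

```bash
python3 w.py w2.png 0.15
```

```text
7.15 [0.5297 0.1336 0.1626] [ 3.1415 -0.0002  0.1044] [ 0.411  -0.3758 -2.5395] 0.338430574690174
plate 0.92 [319.1 299.3] [0.529  0.1352 0.15  ]
plate 0.67 [633.4 351.2] [0.5193 0.0025 0.15  ]
plate_grip 0.57 [321.8 334.8] [0.53   0.1342 0.181 ]
plate_hole 0.94 [322.2 209.6] [0.5656 0.1377 0.15  ]
plate_hole 0.66 [639.  387.8] [ 0.5024 -0.0052  0.15  ]
spindle_top 0.88 [341.5  80.9] [0.6174 0.1337 0.092 ]
table_top 0.66 [330.8  94.1] [0.6148 0.1374 0.034 ]
table_top 0.63 [336.7  87.7] [0.6189 0.1342 0.034 ]
clip_pivot 0.62 [307.2 208.4] [0.5443 0.1449 0.0445]
stage 0.78 [332.4  95.2] [0.6165 0.1357 0.    ]
stage 0.75 [341.   80.7] [0.6265 0.1309 0.    ]
```

View pics/w2.png

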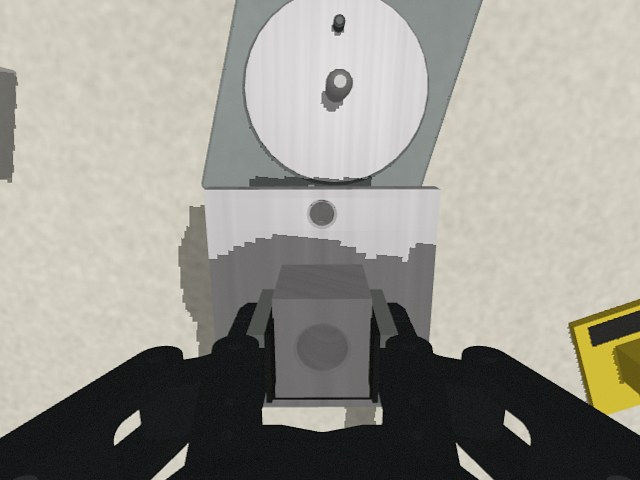

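In the picture the spindle top is at (341,80), the pin top at (339.5,19), the plate hole at (322,213) and the block-top bore at (322,347).

```bash
cat > b.py <<'E'
from h import *
np.set_printoptions(precision=4,suppress=True)
d=cap('wrist'); g=cv2.cvtColor(d['color'],cv2.COLOR_RGB2GRAY)
s=telemetry.state();print(s['position'],s['ee_rot'][2])
# table ellipse
m=(g>200).astype(np.uint8); m[187:]=0
cs=max(cv2.findContours(m,0,1)[0],key=cv2.contourArea)
c=cs[:,0,:]; c=c[(c[:,1]>2)&(c[:,1]<178)]
w=np.array([atz(d,p,.034)[:2] for p in c])
A=np.c_[2*w,np.ones(len(w))]; x=np.linalg.lstsq(A,(w**2).sum(1),rcond=None)[0]
print('table',x[:2],'R',np.sqrt(x[2]+x[:2]@x[:2]))
S=atz(d,(341,80),.092);P=atz(d,(339.5,19),.049);B=atz(d,(322,347),.190);H=atz(d,(322,213),.158)
for n,v in zip('SPBH',(S,P,B,H)):print(n,v)
for q in(x[:2],S[:2]):
  v=P[:2]-q;print('pin ang',np.arctan2(v[1],v[0]),np.hypot(*v))
v=(H-B)[:2];print('plate ang',np.arctan2(v[1],v[0]),np.hypot(*v))
# plate edges on top z .158
for a,b in(((206,200),(213,300)),((439,190),(434,300)),((206,187),(438,187))):
  a,b=atz(d,a,.158),atz(d,b,.158);print('edge',np.arctan2(*(a-b)[[1,0]]))
for n in('scene','side'):
  e=cap(n,n+'2.png')
  print(n,proj(e,[*x[:2],.092]),proj(e,[*S[:2],.092]),[r['pixel'] for r in models.spot_point(n,'spindle_top')][:1])
E
python3 b.py
python3 - <<'E'
import cv2
g=cv2.imread('pics/w2.png')
cv2.imwrite('pics/w2c.png',cv2.resize(g[0:120,280:400],(600,600),interpolation=0))
E
```

```text
[0.5296 0.1343 0.1622] 0.10514764741950411
table [0.6198 0.0043] R 0.06306340576083429
S [0.6176 0.1346 0.092 ]
P [0.6533 0.1376 0.049 ]
B [0.5309 0.1347 0.19  ]
H [0.5659 0.1384 0.158 ]
pin ang 1.324601626379777 0.1375101296621488
pin ang 0.08546954913970264 0.03583176832953737
plate ang 0.10308638222436217 0.03521179898575477
edge 0.09912311742890592
edge 0.13362193352166968
edge 1.6746368598350703
scene [307.5435 250.0154] [369.1329 256.9107] [[369.3, 257.5]]
side [331.866  238.2279] [324.5424 207.3929] [[325.6, 204.8]]
```

View pics/w2c.png

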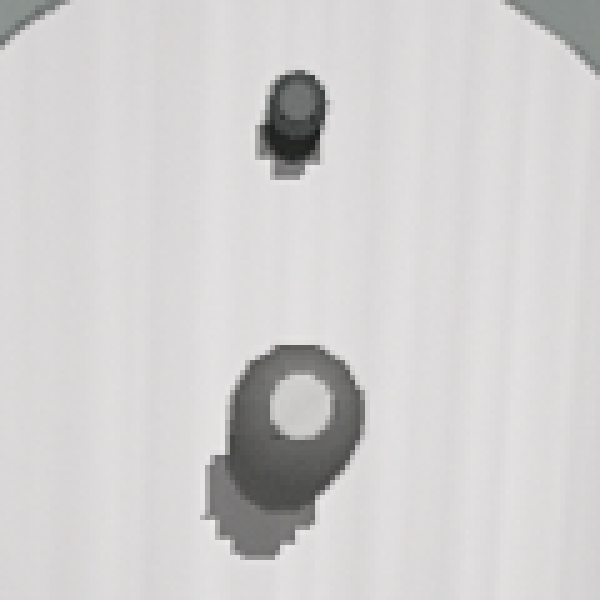

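carry_out(plan=[[25,0.2,0,-0.9],[35,0.2,0,-0.95],[27,0.2,0,0],[0,0,-20,0],[0,0,-20,0],[0,0,-10,0],[0,0,0,0],[0,0,0,0],[0,0,0,0]])

```text
t: 8.7
position: [0.617, 0.1352, 0.1136]
ee_rot: [-3.141, -0.002, 0.073]
wrist_force: [-0.5, -0.4, -2.5]
opening: 0.344
grasp_force: 50.1
```

```bash
python3 w.py w3.png 0.1
cat > crop.py <<'E'
import cv2,sys
n,x0,x1,y0,y1=sys.argv[1],*map(int,sys.argv[2:6])
g=cv2.imread(f'pics/{n}.png')[y0:y1,x0:x1]; k=min(800/(x1-x0),600/(y1-y0))
cv2.imwrite(f'pics/{n}c.png',cv2.resize(g,None,fx=k,fy=k,interpolation=0))
E
python3 crop.py w3 240 400 160 400
```

```text
8.75 [0.6169 0.1352 0.1135] [-3.1415 -0.0016  0.0732] [-0.2451  0.0865 -2.3376] 0.34361313595038906
plate 0.61 [319.6 300.5] [0.6155 0.1363 0.1   ]
plate_grip 0.82 [321.1 335.4] [0.6166 0.1358 0.131 ]
plate_grip 0.5 [320.5 298.3] [0.6299 0.1369 0.131 ]
plate_hole 0.76 [322.  210.7] [0.6524 0.138  0.1   ]
clip_knob 0.53 [322.7 333.9] [0.5892 0.1331 0.0785]
```

View pics/w3c.png

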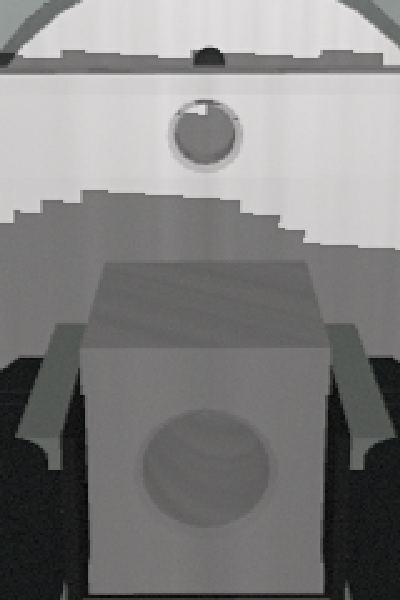

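The picture shows the pin just beyond the plate edge at about (323,183), nearly in line with the hole at (322,213). I lower over the spindle gently.

carry_out(plan=[[0,0,-2,-0.6],[0,0,-2,0],[0,0,-2,0],[0,0,-1.5,0],[0,0,-1.5,0],[0,0,-1.5,0],[0,0,-1.5,0],[0,0,-1,0],[0,0,-1,0],[0,0,0,0]])

```text
t: 10.15
position: [0.6165, 0.1351, 0.0981]
ee_rot: [-3.142, 0.0, 0.063]
wrist_force: [0.5, 0.3, -2.0]
opening: 0.344
grasp_force: 50.1
```

carry_out(plan=[[0,0,-1,0],[0,0,-1,0],[0,0,-1,0],[0,0,-1,0],[0,0,-1,0],[0,0,-1,0],[0,0,0,0]])

```text
t: 10.85
position: [0.6165, 0.1351, 0.0921]
ee_rot: [-3.142, 0.0, 0.063]
wrist_force: [0.7, 0.1, -3.0]
opening: 0.343
grasp_force: 50.1
```

carry_out(plan=[[0,0,-1.5,0],[0,0,-1.5,0],[0,0,-1.5,0],[0,0,-1.5,0],[0,0,-2,0],[0,0,-2,0],[0,0,-2,0],[0,0,-2,0],[0,0,-2,0],[0,0,-2,0],[0,0,-2,0],[0,0,-2,0],[0,0,-2,0],[0,0,-1,0],[0,0,0,0]])

```text
t: 12.35
position: [0.6165, 0.135, 0.0671]
ee_rot: [-3.142, 0.0, 0.063]
wrist_force: [2.4, -2.1, -4.0]
opening: 0.342
grasp_force: 50.1
```

```bash
python3 w.py w4.png 0.055; python3 crop.py w4 270 370 170 245
```

```text
12.4 [0.6165 0.1351 0.0671] [-3.1416  0.      0.0627] [ 1.7931 -0.9692 -3.7989] 0.3429538623089511
plate 0.97 [319.4 297.9] [0.6168 0.1364 0.055 ]
plate_grip 0.58 [325.6 338.4] [0.616  0.1341 0.086 ]
plate_hole 0.57 [322.9 209.5] [0.6528 0.1372 0.055 ]
spindle_top 0.63 [324.8 342.9] [0.6177 0.1346 0.092 ]
spindle_top 0.4 [323.1 334.7] [0.6206 0.1353 0.092 ]
clip_pivot 0.78 [292.  428.4] [0.5455 0.145  0.0445]
```

View pics/w4c.png

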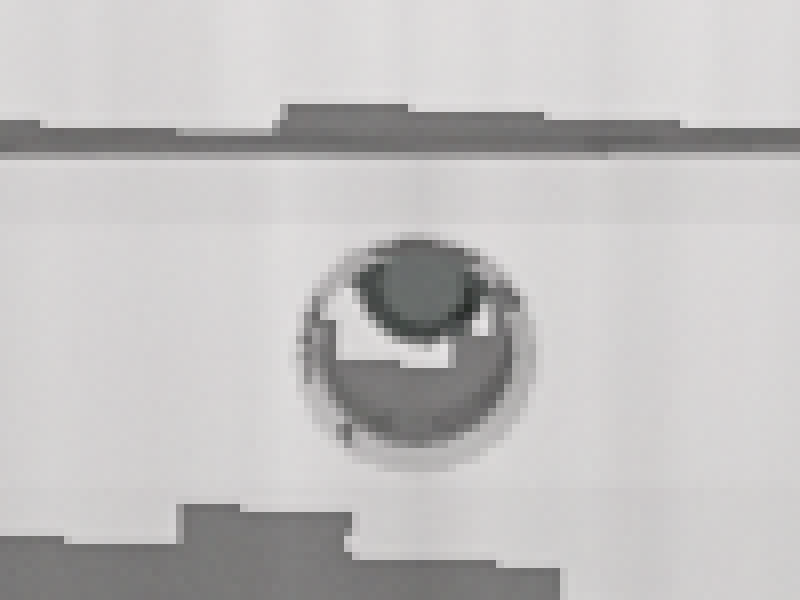

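Run:
```python
from h import *
np.set_printoptions(precision=4,suppress=True)
d=cap('wrist'); P=atz(d,(322.4,205.5),.049);H=atz(d,(321.4,213.25),.0625)
print(P,H,P-H); s=telemetry.state();print(s['wrist_force'],s['moment'])
```

```text
[0.6531 0.1374 0.049 ] [0.6528 0.1378 0.0625] [ 0.0003 -0.0004 -0.0135]
[ 2.3354 -2.7225 -4.4911] [-0.4316 -0.3916  0.0082]
```

The picture shows the pin top in the hole: it lies about 0.3 mm to +x and 0.4 mm to -y, which agrees with the forces. I shift by that and go on down.

carry_out(plan=[[0.4,-0.4,0,0],[0,0,-1,0],[0,0,-1,0],[0,0,-1,0],[0,0,-1,0],[0,0,-1,0],[0,0,-1,0],[0,0,-1,0],[0,0,0,0]])

```text
t: 13.75
position: [0.6169, 0.1346, 0.0601]
ee_rot: [-3.142, 0.0, 0.063]
wrist_force: [-0.0, -0.6, -2.0]
opening: 0.34
grasp_force: 50.1
```

carry_out(plan=[[0,0,-1,0],[0,0,-1,0],[0,0,-1,0],[0,0,-1,0],[0,0,-1,0],[0,0,-1,0],[0,0,0,0]])

```text
t: 14.45
position: [0.6169, 0.1347, 0.0541]
ee_rot: [-3.141, 0.0, 0.063]
wrist_force: [0.2, 0.3, -2.2]
opening: 0.341
grasp_force: 50.1
```

7.4 mm remain. I go down 6 mm, then feel for contact.

carry_out(plan=[[0,0,-1,0],[0,0,-1,0],[0,0,-1,0],[0,0,-1,0],[0,0,-1,0],[0,0,-0.5,0],[0,0,-0.5,0],[0,0,0,0]])

```text
t: 15.25
position: [0.6169, 0.1347, 0.0482]
ee_rot: [-3.141, 0.0, 0.063]
wrist_force: [0.2, 0.5, -1.7]
opening: 0.344
grasp_force: 50.1
```

carry_out(plan=[[0,0,-0.4,0],[0,0,-0.4,0],[0,0,0,0]])

```text
t: 15.55
position: [0.6169, 0.1347, 0.0474]
ee_rot: [-3.141, 0.0, 0.063]
wrist_force: [-0.7, -0.6, -1.8]
opening: 0.345
grasp_force: 50.1
```

carry_out(plan=[[0,0,-0.4,0],[0,0,-0.4,0],[0,0,0,0]])

```text
t: 15.85
position: [0.617, 0.1347, 0.0467]
ee_rot: [-3.141, -0.0, 0.063]
wrist_force: [-1.2, -0.5, -0.3]
opening: 0.343
grasp_force: 50.4
```

carry_out(plan=[[0,0,-0.3,0],[0,0,-0.2,0],[0,0,0,0]])

```text
t: 16.15
position: [0.617, 0.1347, 0.0467]
ee_rot: [-3.141, -0.0, 0.063]
wrist_force: [-4.3, -0.3, 6.4]
opening: 0.342
grasp_force: 51.4
```

Contact came at 6 N, at the height expected for flush. Release and rise.

carry_out(plan=[[0,0,0.3,0],[0,0,0,0],[0,0,0,0],[0,0,0,0],[0,0,0,0],[0,0,10,0],[0,0,20,0],[0,0,35,0],[0,0,45,0],[-35,0,30,0],[-45,0,0,0],[-45,0,0,0],[0,0,0,0],[0,0,0,0]], hand=1)

```text
t: 17.55
position: [0.4917, 0.1348, 0.1878]
ee_rot: [-3.141, -0.002, 0.063]
wrist_force: [0.5, 0.6, -0.0]
opening: 0.999
grasp_force: 0.0
```

```bash
python3 w.py w5.png 0.034
```

```text
17.6 [0.4924 0.1347 0.1875] [-3.1414 -0.0017  0.0627] [-0.014  -0.3704 -0.5255] 0.999768938198526
plate 0.66 [634.4 283.5] [ 0.4574 -0.1047  0.034 ]
plate 0.63 [332.2  30.9] [0.6176 0.1361 0.034 ]
plate_grip 0.92 [335.1  23.3] [0.6155 0.1351 0.065 ]
plate_grip 0.42 [339.9   6.4] [0.6245 0.1329 0.065 ]
plate_hole 0.46 [339.8   5.3] [0.6328 0.1323 0.034 ]
spindle_top 0.81 [338.6   6.7] [0.6176 0.1343 0.092 ]
table_top 0.97 [337.4  33.2] [0.6165 0.1327 0.034 ]
clip_pivot 0.64 [312.1 143.3] [0.5464 0.145  0.0445]
clip_knob 0.68 [229.9 147.7] [0.5423 0.1926 0.0785]
stage 0.83 [329.5  44.2] [0.6155 0.1371 0.    ]
```

View pics/w5.png

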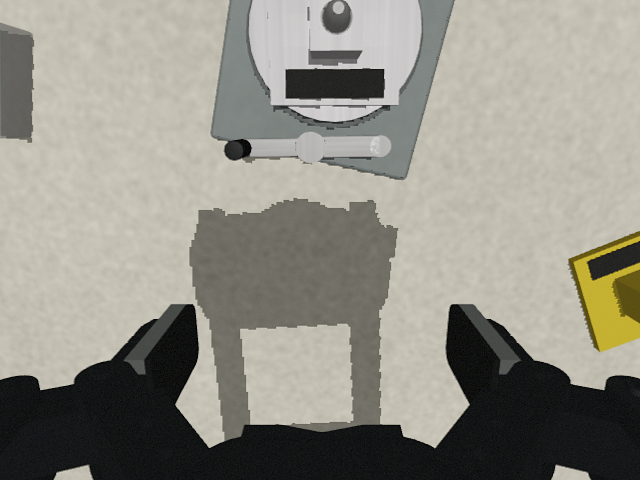

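The picture shows the plate seated, the clip along -y with its pivot at (311,146), and the knob at about (235,149). I'll pinch the knob with the fingers partly open.

carry_out(plan=[[20,20,-10,0],[20,25,-20,0],[10,12,-30,0],[0,0,-20,0],[0,0,0,0],[0,0,0,0],[0,0,-10,0],[0,0,-10,0],[0,0,-10,0],[0,0,-10,0],[0,0,-9,0],[0,0,0,0],[0,0,0,0]], hand=-0.3)

```text
t: 19.3
position: [0.5419, 0.1917, 0.0574]
ee_rot: [-3.142, 0.0, 0.063]
wrist_force: [-1.2, 0.0, 0.1]
opening: 0.349
grasp_force: 0.0
```

carry_out(plan=[[0,0,0,0],[0,0,0,0],[0,0,0,0],[0,0,0,0],[0,0,0,0]], hand=-1, grip_force=25)

```text
t: 19.8
position: [0.5423, 0.1908, 0.058]
ee_rot: [3.14, -0.001, 0.063]
wrist_force: [-0.7, -8.4, 1.6]
opening: 0.126
grasp_force: 25.8
```

carry_out(plan=[[0,-0.6,0,0],[-4.5,-0.5,0,0],[-4.4,-0.8,0,0],[-4.3,-1.4,0,0],[-4.2,-1.7,0,0],[-3.9,-2.2,0,0],[-3.7,-2.5,0,0],[-3.4,-2.9,0,0],[-3.2,-3.2,0,0],[0,0,0,0],[0,0,0,0]])

```text
t: 20.9
position: [0.5095, 0.1768, 0.058]
ee_rot: [-3.14, 0.001, 0.063]
wrist_force: [-6.5, 9.0, 9.8]
opening: 0.127
grasp_force: 26.7
```

carry_out(plan=[[-0.8,0.8,0,0],[-2.8,-3.6,0,0],[-2.5,-3.8,0,0],[-2,-4,0,0],[0,0,0,0]])

```text
t: 21.4
position: [0.5004, 0.1663, 0.0578]
ee_rot: [-3.139, 0.003, 0.063]
wrist_force: [-14.4, 10.1, 15.2]
opening: 0.126
grasp_force: 27.3
```

Forces are building, so I release, back off upward and look.

carry_out(plan=[[0,0,0,0],[0,0,0,0],[0,0,0,0],[0,0,15,0],[0,0,30,0],[-10,0,30,0],[-40,0,30,0],[0,0,0,0],[0,0,0,0]], hand=-0.3)

```text
t: 22.3
position: [0.4522, 0.1653, 0.1631]
ee_rot: [-3.141, -0.002, 0.063]
wrist_force: [0.2, 0.7, -0.5]
opening: 0.351
grasp_force: 0.0
```

```bash
python3 w.py w6.png 0.034
```

```text
22.35 [0.4524 0.1652 0.1622] [-3.1415 -0.0002  0.0626] [-0.7557 -0.1769 -0.3254] 0.34932078560727126
spindle_top 0.63 [326.1 154.3] [0.505  0.1668 0.092 ]
clip_pivot 0.77 [365.6  83.5] [0.5441 0.1455 0.0445]
clip_knob 0.74 [323.8 155.3] [0.5035 0.1678 0.0785]
```

View pics/w6.png

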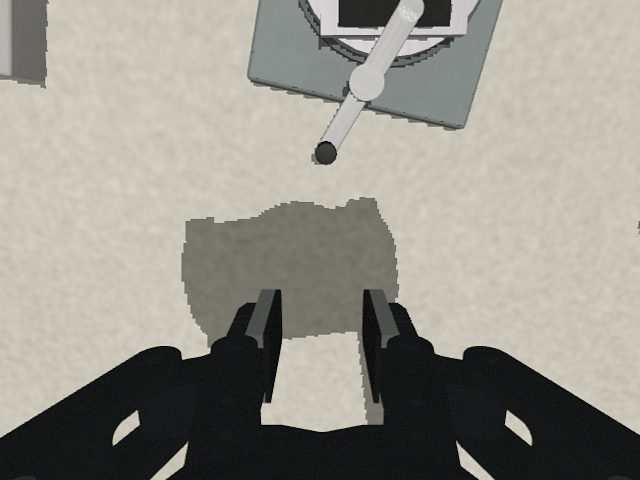

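The picture shows the clip arm over the plate, with the pivot at (366,83) and the knob at (325,154), so a is about 1.22. It has about 0.18 rad left. I'll push it on with a loosely open gripper, with the +y finger behind the knob.

carry_out(plan=[[30,2,0,0],[20,0,-20,0],[0,0,-25,0],[0,0,-10,0],[0,0,-10,0],[0,0,-10,0],[0,0,-10,0],[0,0,-10,0],[0,0,-9,0],[0,0,0,0],[-0.5,-2,0,0],[-0.5,-2,0,0],[-0.5,-2,0,0],[-0.5,-2,0,0],[0,0,0,0]], hand=-0.55)

```text
t: 24.25
position: [0.5002, 0.1591, 0.0586]
ee_rot: [-3.141, -0.0, 0.062]
wrist_force: [-0.8, 1.3, 0.5]
opening: 0.228
grasp_force: 0.5
```

carry_out(plan=[[0,-1,0,0],[0,-1,0,0],[0,-0.5,0,0],[0,0,0,0]])

```text
t: 24.65
position: [0.5003, 0.1567, 0.0585]
ee_rot: [-3.142, -0.0, 0.063]
wrist_force: [-1.5, 1.5, -0.0]
opening: 0.228
grasp_force: 0.8
```

carry_out(plan=[[0,-0.7,0,0],[0,-0.7,0,0],[0,0,0,0]])

```text
t: 24.95
position: [0.5002, 0.1558, 0.0585]
ee_rot: [-3.14, 0.0, 0.063]
wrist_force: [-1.8, 8.0, 1.1]
opening: 0.221
grasp_force: 3.7
```

Now 8 N against the stop, at about the predicted place. One more nudge, then back off and check.

carry_out(plan=[[0,-0.8,0,0],[0,0,0,0],[0,0,0,0]])

```text
t: 25.25
position: [0.5001, 0.1556, 0.0585]
ee_rot: [-3.14, -0.0, 0.063]
wrist_force: [-3.1, 13.2, 0.8]
opening: 0.227
grasp_force: 6.3
```

carry_out(plan=[[0,2,0,0],[0,1.5,0,0],[0,0,10,0],[0,0,20,0],[0,0,30,0],[-10,0,35,0],[-30,0,20,0],[0,0,0,0],[0,0,0,0]])

```text
t: 26.15
position: [0.4604, 0.158, 0.1745]
ee_rot: [-3.142, -0.002, 0.063]
wrist_force: [1.0, -0.3, -0.5]
opening: 0.223
grasp_force: 0.0
```

```bash
python3 w.py w7.png 0.034
python3 - <<'E'
from h import *
cap('side','side7.png'); a=cv2.imread('pics/w7.png'); b=cv2.imread('pics/side7.png')[170:290,250:410]
cv2.imwrite('pics/f7.png',np.hstack([cv2.resize(a,(400,300)),cv2.resize(b,(400,300),interpolation=2)]))
E
```

```text
26.2 [0.4605 0.1579 0.1737] [ 3.1416 -0.0007  0.0626] [ 0.3978 -0.0974 -0.4139] 0.22634430495779903
plate 0.21 [351.3  94.8] [0.5471 0.1446 0.034 ]
clip_pivot 0.64 [352.4  96.7] [0.5453 0.1445 0.0445]
clip_knob 0.57 [321.7 172.6] [0.5012 0.1609 0.0785]
```

View pics/f7.png

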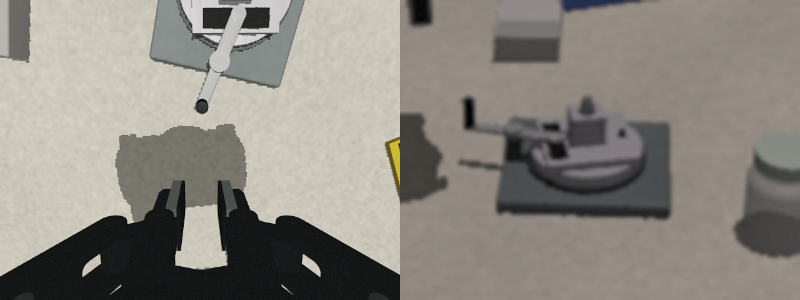

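The plate lies flush with the pin up through it. The clip is over it, with the knob at (.501,.161) against a predicted (.501,.160) at the stop.

```bash
python3 -c "
from workcell import order; print(order.job_done())"
```

```text
the job is handed in; nothing more can be done
None
```

The specimen plate is fitted flush over the spindle and index pin, landing at about 6 N; the clip is swung over it to its stop, and the job was handed in at about 26 s.

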